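# Press a coil spring to the marked height on the spring tester

## Task

Three coil springs with metal end caps stand on the worktop: stand the tall, thick one upright in the middle of the round pan of the spring tester and let go of it. Then press straight down on its cap until the top of the cap is level with the pointer blade on the tester's upright, not clearly past it, and hold it there for about two seconds so that the force can be read on the dial. Finally let the spring come up again and leave it standing there; do not shift the pointer.

Things in the scene. Friction and masses are not known exactly. Their poses are not given: they have to be found in the camera images.
- spring_tall: Spring to test, loose, 0.2 kg: dark steel coil between an aluminium foot disc (48 mm across, 12 high) and an aluminium cap (40 mm across); 88 mm high relaxed. Origin: centre of the foot's underside, z up. One other spring is as thick but 58 mm high, the other as tall but thin (cap 24 mm). Grip it from above across the cap, whose sides reach from 70 to 88 mm above the foot's underside; the foot comes along.
- spring_tall_top (a point): Centre of the flat top of that spring's cap, the place to press, 88 mm above the foot's underside when relaxed. The cap glides straight down on a guide pin, up to 45 mm: about 1.4 N to start it and 3.5 N more for each 10 mm; it comes up again by itself.
- pan_centre (a point): Centre of the top of the tester's flat round steel pan, 84 mm across, about 50 mm above the worktop; it sinks up to 3 mm under load. x points level from the pan to the upright, z up. The tester is a fixed grey box, 240 mm along x, 150 along y, 41 high; dial on its top, 90 mm from the pan's centre towards -x; upright 16 mm wide, 88 mm towards +x, ending 89 mm above the pan.
- mark (a point): Tip of the pointer, a dark level blade 14 mm wide and 4 mm thick, clamped on the upright and pointing at the pan's axis; the point is at half its thickness, 46 mm from the pan's axis, 60 to 74 mm above the pan (varies). The cap's top must be pressed to this height. Its clamp reaches up to 25 mm sideways. Fingers that close along the pan's y axis stay clear of it.
Things that resemble listed ones, but are neither listed nor needed, are in the scene too. Leave any orange or purple look-alike of the spring_tall alone.

How it is judged:
By the outcome, as a careful person would: the job done as asked, in the order asked, and still so for the second after the job is handed in, with the robot touching nothing.
It also fails if it takes over 54 s, if anything falls off the work surface, if the arm or the gripper's body presses on something with over 40 N, if the wrist force passes 120 N, or if a joint passes its speed limit or range.

## Robot

A 6-joint arm with a two-finger parallel gripper is mounted at the origin on a cart in front of the work surface, level with it; the furniture and walls round the work are solid. World frame = base frame: x ahead of the robot, y to its left, z up, the work surface at z = 0. Lengths are in mm, angles in rad, forces in N, time in s.
With the tool pointing down it reaches from about 350 to 775 mm from the base axis. Payload 7.3 kg.
Tool frame: the origin (TCP) lies on the centre line of the jaws, within the pads' length; the fingertips stand finger_overhang ahead of it and the grasp point (between the pads) lies 8 mm behind it (finger_overhang is the distance from the TCP to the fingertips, in mm); z points along the fingers, y is the line along which they close (so a half turn about z gives the same grasp; the last joint's range is limited). The gripper opens to 92 mm and grips with 3 to 60 N. Pads are 19 mm wide; open, the fingers measure 130 mm over their backs; the gripper's body (75 mm by 190 mm) begins 47 mm behind the grasp point.
Start: joints at [1.195, 0.342, 1.524, -0, 1.275, -0.146], TCP at [119.569, 511.221, 237.741] pointing down, gripper open.
Joint ranges: [-2.53, 2.53], [-0.77, 2.02], [0.04, 2.7], [-1, 4.14], [0.28, 2.66], [-3.11, 3.11]. Speed limits (rad/s): [2.57, 2.57, 3.14, 3.14, 3.14, 3.14].

## Interface

Orientations are given as [roll, pitch, yaw] about the fixed x, y, z axes, in that order (R = Rz(yaw) Ry(pitch) Rx(roll)).
In Python, from plant import get_obs, capture, close_job, finger_overhang gives the robot as it stands.
- The arm moves only by the shell command python3 -m inch 'ROWS'. ROWS is JSON, one flat list of numbers, 7 for each row, row after row: the turn, a rotation vector about the tool's x, y, z scaled (see below), then the shift along the tool's x, y, z scaled (see below), then the closure, from -1 (fully open) to 1 (shut). In form: [ax, ay, az, tx, ty, tz, gripper, ax, ay, az, tx, ty, tz, gripper, ...]. A call has 1 to 10 rows; each row shifts and turns the commanded pose from where the row before left it, along the tool's axes as they then stand; what a row does not reach is not made up. The controller multiplies each number of a shift by 0.8 m and each number of a turn by 1.5 rad. A row lasts 1/12 s, in which the tool goes at most 41.7 mm and 7.16 degrees, less where a joint would pass 70% of its speed; a pose out of reach is approached as far as the arm can. A call with a number of a shift or a turn outside -1 to 1 is refused whole. A call with a gripper value outside its range is refused whole. The fingers move at their own pace and stop on an object; the grip force is fixed at half the most. Time passes only in rows, so rows that do not move let the fingers close. It gives the time, the measured TCP pose, the force, the opening and the grip force at its end, in the units of the state.
- get_obs(): the state, without advancing time (a new reading comes with each control period).
- capture(name): name is "scene" or "top" or "wrist"; returns a dict with "image" (400x640x3 uint8, red, green, blue), "mtx" (3x3 intrinsics, pixels), "pose" (4x4, takes a point from camera to world coordinates). Camera axes: x right, y up, looking along -z (the intrinsics and any distortion apply to the point x, -y, -z); pixel columns grow to the right and rows downward; lengths in mm; the calibration is good to about 2 mm. A picture is of the moment at which its call begins. There is no depth.
- close_job(): hands the job in; it is judged then, once.
The state is a dict: "time": time; "joint_positions": joint angles; "dq": joint speeds; "tau": joint torques, N m; "tool_pos": TCP position; "tcp_rot": TCP orientation; "contact_force": force on the tool from outside, world axes, zero at the start; "moment": the same for the moment, N m; "grip_width": finger opening in mm; "finger_force": force on a finger pad.
Only numpy, scipy, OpenCV 4.12 (cv2) and the standard library are available. Lean on these libraries where they do the work, as an engineer would, in place of code of your own. Each camera call takes 0.05 s, during which the arm holds its last target. There are 200 camera calls.

## Working session

There is one attempt and no reset: what is moved stays moved. The work goes in short steps, Python scripts to look and compute and a shell command to move; the robot and the scene stay as the last step left them, time stands still between calls to the robot, and variables do not carry over. Pictures are saved under pics/ and viewed, at most 10 in all, crops included, and the job is handed in when it is done.

```bash
mkdir -p pics; cat > h.py <<'E'
import numpy as np,cv2
from plant import get_obs,capture,finger_overhang
def snap(cam,fn):
    c=capture(cam); cv2.imwrite(f'pics/{fn}.png',c['image'][:,:,::-1]); np.savez(f'pics/{fn}.npz',**{k:c[k] for k in('image','mtx','pose')}); return c
def load(fn): return np.load(f'pics/{fn}.npz')
def ray(c,u,v):
    d=np.linalg.inv(c['mtx'])@[u,v,1]; d=np.array([d[0],-d[1],-d[2]]); P=c['pose']; return P[:3,3],P[:3,:3]@d
def atz(c,u,v,z):
    o,d=ray(c,u,v); return o+d*(z-o[2])/d[2]
def proj(c,p):
    P=c['pose']; q=P[:3,:3].T@(np.array(p)-P[:3,3]); q=c['mtx']@[q[0],-q[1],-q[2]]; return q[:2]/q[2]
def crop(fn,x,y,w,h,s,out):
    im=cv2.imread(f'pics/{fn}.png')[y:y+h,x:x+w]; cv2.imwrite(f'pics/{out}.png',cv2.resize(im,None,fx=s,fy=s,interpolation=cv2.INTER_CUBIC))
E
python3 - <<'E'
from h import *
a=snap('scene','s0');b=snap('top','t0')
for c in(a,b): print({k:c[k] for k in c if k not in('image',)})
print(finger_overhang,get_obs())
im=np.vstack([a['image'],b['image']])
E
```

```text
{'mtx': array([[477.82201847,   0.        , 317.15193212],
       [  0.        , 477.82201847, 195.79026284],
       [  0.        ,   0.        ,   1.        ]]), 'pose': array([[ 5.91236676e-01,  3.10552807e-01, -7.44309174e-01,
        -3.58334721e+02],
       [-8.06453349e-01,  2.17928375e-01, -5.49672829e-01,
        -6.12066880e+02],
       [-8.49635108e-03,  9.25237363e-01,  3.79293599e-01,
         5.48713950e+02],
       [ 0.00000000e+00,  0.00000000e+00,  0.00000000e+00,
         1.00000000e+00]])}
{'mtx': array([[389.51447661,   0.        , 318.43742543],
       [  0.        , 389.51447661, 195.54777285],
       [  0.        ,   0.        ,   1.        ]]), 'pose': array([[ 1.38732740e-02,  9.95335561e-01, -9.54706914e-02,
         3.92639516e+02],
       [-9.99341995e-01,  1.70022413e-02,  3.20390480e-02,
         2.59632292e+01],
       [ 3.35128196e-02,  9.49633848e-02,  9.94916502e-01,
         1.16890926e+03],
       [ 0.00000000e+00,  0.00000000e+00,  0.00000000e+00,
         1.00000000e+00]])}
11.0 {'time': 0.1, 'joint_positions': array([ 1.19498208e+00,  3.42621079e-01,  1.52490800e+00, -4.19974722e-05,
        1.27539089e+00, -1.46027554e-01]), 'dq': array([ 0.0016808 , -0.00225528, -0.00130749,  0.00164455,  0.0022768 ,
        0.00086925]), 'tau': array([ 3.48778041e-03, -4.31995904e+01, -2.44697517e+01,  7.20152026e-02,
        5.24326286e-02, -6.42283726e-05]), 'tool_pos': array([119.45694619, 510.87802156, 237.13574723]), 'tcp_rot': array([-3.14027361e+00, -1.53402973e-04,  2.91181811e+00]), 'contact_force': array([ 0.66834786, -0.05526263, -0.6775173 ]), 'moment': array([0.00110724, 0.05190126, 0.02650896]), 'finger_force': 0.0, 'grip_width': 92.10921024866506}
```

View pics/s0.png

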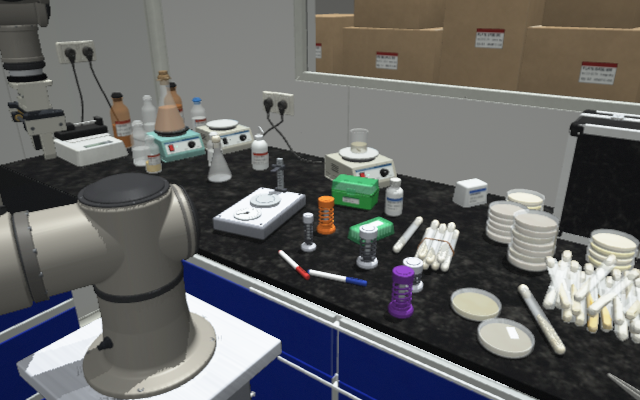

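View pics/t0.png

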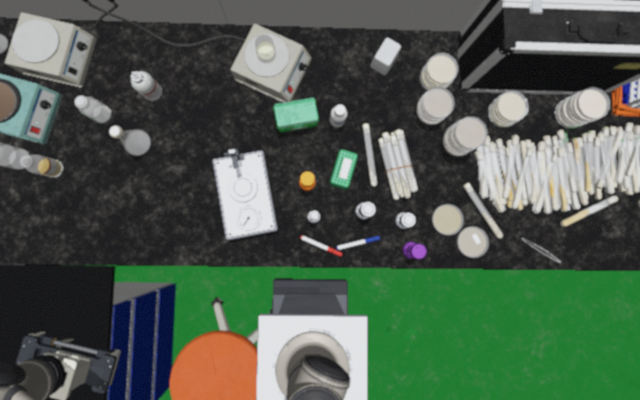

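The scene view shows the tester at about (262,210). The candidates are:
- (308,232): thin cap.
- (368,247): thick and tall.
- (413,275): thick but short, behind the purple look-alike at (401,292).
- (326,215): the orange look-alike.

I'm confirming these in one enlarged composite.

```bash
python3 - <<'E'
from h import *
r=lambda f,x,y,w,h,s:cv2.resize(cv2.imread(f'pics/{f}.png')[y:y+h,x:x+w],None,fx=s,fy=s,interpolation=cv2.INTER_CUBIC)
A=r('s0',290,210,150,110,5)      # 750x550
cv2.imwrite('pics/c1.png',A)
B=r('t0',210,145,95,100,6); C=r('t0',345,185,38,100,6)
cv2.imwrite('pics/c2.png',np.hstack([B,C]))
E
```

```text
(no output)
```

View pics/c1.png

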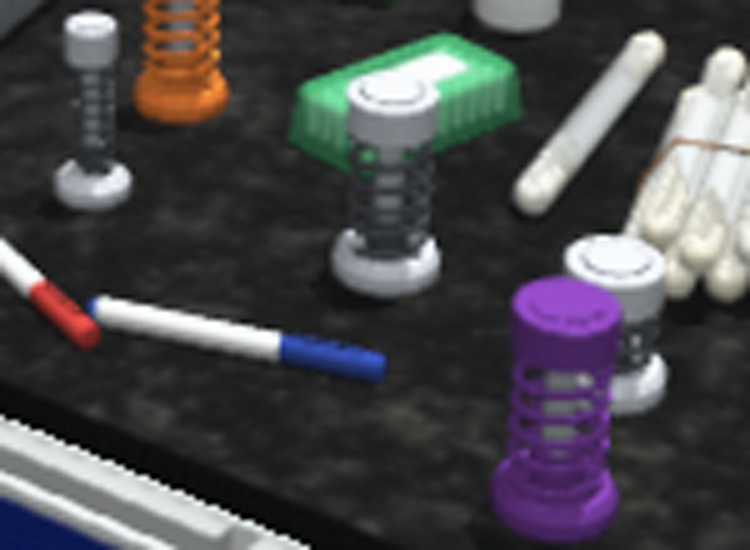

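View pics/c2.png

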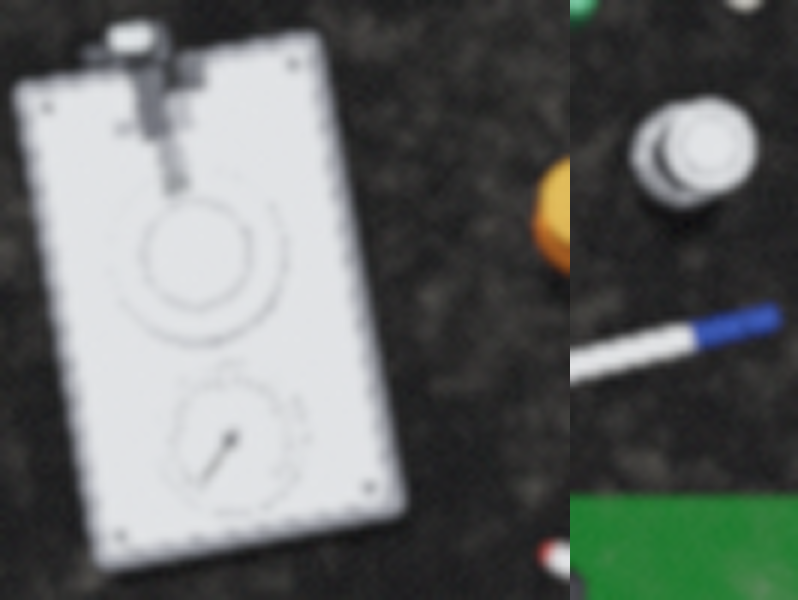

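```bash
python3 - <<'E'
from h import *
a=load('s0');b=load('t0')
B=lambda x,y:((x+.5)/6-.5+210,(y+.5)/6-.5+145)
C=lambda x,y:((x-570+.5)/6-.5+345,(y+.5)/6-.5+185)
A=lambda x,y:((x+.5)/5-.5+290,(y+.5)/5-.5+210)
print('cap top',atz(b,*C(711,146),88),'scene',atz(a,*A(393,91),88),'foot top',atz(b,*C(680,155),10),'sc foot',atz(a,*A(386,253),12))
pan=atz(b,*B(200,257),50);print('pan',pan)
q=np.array([atz(b,*B(x,y),41) for x,y in((15,85),(318,35),(405,515),(105,570))]);print(q, q.mean(0))
f=(q[0]+q[1]-q[2]-q[3]);print('len',np.linalg.norm(f)/2,'w',np.linalg.norm(q[1]-q[0]),'yaw',np.arctan2(f[1],f[0]))
print('upright',atz(b,*B(130,40),139),'tip',atz(b,*B(177,190),117))
print('pan in scene',proj(a,pan))
im=cv2.imread('pics/s0.png')[145:245,205:325];cv2.imwrite('pics/c3.png',cv2.resize(im,None,fx=6,fy=6,interpolation=cv2.INTER_CUBIC))
E
```

```text
cap top [ 461.23825553 -148.03705348   88.        ] scene [ 461.30109927 -144.33836793   88.        ] foot top [ 461.44845229 -145.07377669   10.        ] sc foot [ 453.68178132 -148.05816186   12.        ]
pan [519.77340492 207.41091505  50.        ]
[[603.13919569 300.75017464  41.        ]
 [630.84078089 155.13434995  41.        ]
 [398.1240439  107.21205658  41.        ]
 [370.03913309 249.00248142  41.        ]] [500.53578839 203.02476565  41.        ]
len 238.1802872831252 w 148.22734640807025 yaw 0.21078974800020076
upright [606.13769559 227.02183614 139.        ] tip [542.40821869 207.84554966 117.        ]
pan in scene [266.36026823 199.53778453]
```

View pics/c3.png

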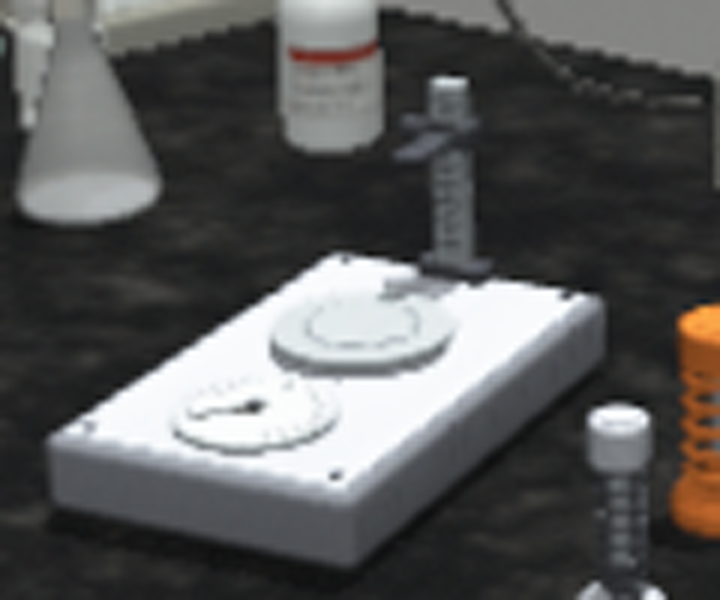

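The pan (about 84 mm across, 48 mm inner ring) and upright at (453,80) in the crop agree with the top-view positions: pan (520,207), yaw 0.21. The grey spring at (368,228) is the thick, tall one, at about (461,-146). I'm moving there now.

```bash
python3 -m inch '[0,0,-0.0733,0,0,0,-1, 0,0,-0.0733,0,0,0,-1, 0,0,-0.0733,0,0,0,-1, 0,0,-0.0733,0,0,0,-1, 0,0,0,-0.0267,-0.0412,0,-1, 0,0,0,-0.0267,-0.0412,0,-1, 0,0,0,-0.0267,-0.0412,0,-1, 0,0,0,-0.0267,-0.0412,0,-1, 0,0,0,-0.0267,-0.0412,0,-1, 0,0,0,-0.0267,-0.0412,0,-1]'
```

```text
time: 0.93
tool_pos: [286.9, 342.9, 237.6]
tcp_rot: [-3.141, -0.0, -2.931]
contact_force: [0.8, 0.4, 0.0]
grip_width: 92.0
finger_force: 0.0
```

```bash
python3 -m inch '[0,0,0,-0.0267,-0.0412,0,-1, 0,0,0,-0.0267,-0.0412,0,-1, 0,0,0,-0.0267,-0.0412,0,-1, 0,0,0,-0.0267,-0.0412,0,-1, 0,0,0,-0.0267,-0.0412,0,-1, 0,0,0,-0.0267,-0.0412,0,-1, 0,0,0,-0.0267,-0.0412,0,-1, 0,0,0,0.0126,-0.0446,0,-1, 0,0,0,0.0126,-0.0446,0,-1, 0,0,0,0.0126,-0.0446,0,-1]'
python3 -m inch '[0,0,0,0.0126,-0.0446,0,-1, 0,0,0,0.0126,-0.0446,0,-1, 0,0,0,0.0126,-0.0446,0,-1, 0,0,0,0.0126,-0.0446,0,-1, 0,0,0,0.0126,-0.0446,0,-1, 0,0,0,0,0,0.0375,-1, 0,0,0,0,0,0.0375,-1, 0,0,0,0,0,0,-1]'
python3 -c "
from h import *
c=snap('wrist','w0');print(proj(c,[461,-146,88]),proj(c,[461,-146,6]),c['mtx'][0],c['pose'][:3,3],get_obs()['tool_pos'])"
```

```text
time: 1.77
tool_pos: [472.9, 37.4, 237.0]
tcp_rot: [3.141, -0.001, -2.931]
contact_force: [1.1, 0.1, 0.5]
grip_width: 91.6
finger_force: 0.0
time: 2.43
tool_pos: [457.9, -145.3, 172.8]
tcp_rot: [3.135, -0.008, -2.934]
contact_force: [-1.3, 1.2, -0.0]
grip_width: 92.1
finger_force: 0.0
[311.77412121 213.38772614] [312.06663907 188.67218281] [345.77776492   0.         315.05827509] [ 394.18786278 -159.183213    320.98738482] [ 459.21379604 -145.37334061  175.46185586]
```

View pics/w0.png

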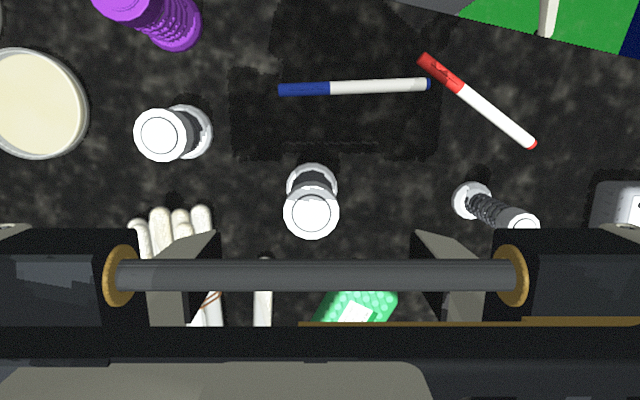

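The wrist view shows the spring's cap at (311,213), which matches its projection of (312,213), and its sides are clear. I'm descending and gripping.

```bash
python3 -m inch '[0,0,0,-0.002,0,0.042,-1, 0,0,0,0,0,0.042,-1, 0,0,0,0,0,0.042,-1, 0,0,0,0,0,0,-1, 0,0,0,0,0,0,-1]'
```

```text
time: 2.9
tool_pos: [462.9, -145.2, 77.5]
tcp_rot: [3.14, -0.001, -2.931]
contact_force: [1.0, -0.9, 0.8]
grip_width: 91.9
finger_force: 0.0
```

```bash
python3 -m inch '[0,0,0,0.001,0,0.0065,-1, 0,0,0,0,0,0,0.2, 0,0,0,0,0,0,0.5, 0,0,0,0,0,0,1, 0,0,0,0,0,0,1, 0,0,0,0,0,0,1, 0,0,0,0,0,0,1, 0,0,0,0,0,0,1, 0,0,0,0,0,0,1, 0,0,0,0,0,0,1]'
```

```text
time: 3.73
tool_pos: [462.0, -145.9, 71.7]
tcp_rot: [-3.141, 0.0, -2.932]
contact_force: [0.6, -0.5, -0.2]
grip_width: 39.1
finger_force: 30.0
```

```bash
python3 -m inch '[0,0,0,0,0,-0.03,1, 0,0,0,0,0,-0.042,1, 0,0,0,0,0,-0.042,1, 0,0,0,0,0,-0.042,1, 0,0,0,-0.0148,0.0379,0,1, 0,0,0,-0.0148,0.0379,0,1, 0,0,0,-0.0148,0.0379,0,1, 0,0,0,-0.0148,0.0379,0,1, 0,0,0,-0.0148,0.0379,0,1, 0,0,0,-0.0148,0.0379,0,1]'
python3 -m inch '[0,0,0,-0.0148,0.0379,0,1, 0,0,0,-0.0148,0.0379,0,1, 0,0,0,-0.0148,0.0379,0,1, 0,0,0,-0.0148,0.0379,0,1, 0,0,0,-0.0148,0.0379,0,1, 0,0,0,0,0,0,1, 0,0,0,0,0,0,1, 0,0,0,0,0,0,1, 0,0,0,0,0,0,1]'
python3 - <<'E'
from h import *
a=snap('scene','s1');w=snap('wrist','w1');o=get_obs();print(o['tool_pos'],o['grip_width'])
t=o['tool_pos'];foot=[t[0],t[1],t[2]-71.7];print(proj(a,foot),proj(a,[519.8,207.4,50]),proj(w,foot),proj(w,[519.8,207.4,50]))
im=cv2.imread('pics/s1.png')[95:235,195:335];A=cv2.resize(im,(560,560),interpolation=cv2.INTER_CUBIC)
cv2.imwrite('pics/c4.png',A)
E
```

```text
time: 4.57
tool_pos: [493.0, 48.5, 196.1]
tcp_rot: [3.141, -0.001, -2.932]
contact_force: [1.7, 0.3, -2.7]
grip_width: 38.9
finger_force: 30.0
time: 5.32
tool_pos: [519.4, 206.5, 196.1]
tcp_rot: [-3.141, -0.001, -2.933]
contact_force: [1.1, 0.4, -2.1]
grip_width: 39.0
finger_force: 30.0
[519.69812813 206.38762248 196.47079046] 39.05762380890058
[265.2509815  173.56917483] [266.36987228 199.53557179] [314.38421928 214.20838922] [315.72820668 189.67645942]
```

View pics/w1.png

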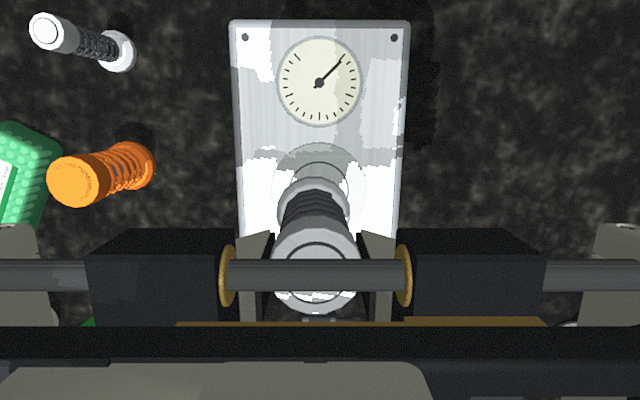

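```bash
python3 - <<'E'
from h import *
r=lambda f,x,y,w,h,s:cv2.resize(cv2.imread(f'pics/{f}.png')[y:y+h,x:x+w],None,fx=s,fy=s,interpolation=cv2.INTER_CUBIC)
L=r('w1',255,130,125,150,4) #500x600
R=r('s1',230,125,60,120,5) #300x600
cv2.imwrite('pics/c5.png',np.hstack([L,R]))
E
```

```text
(no output)
```

View pics/c5.png

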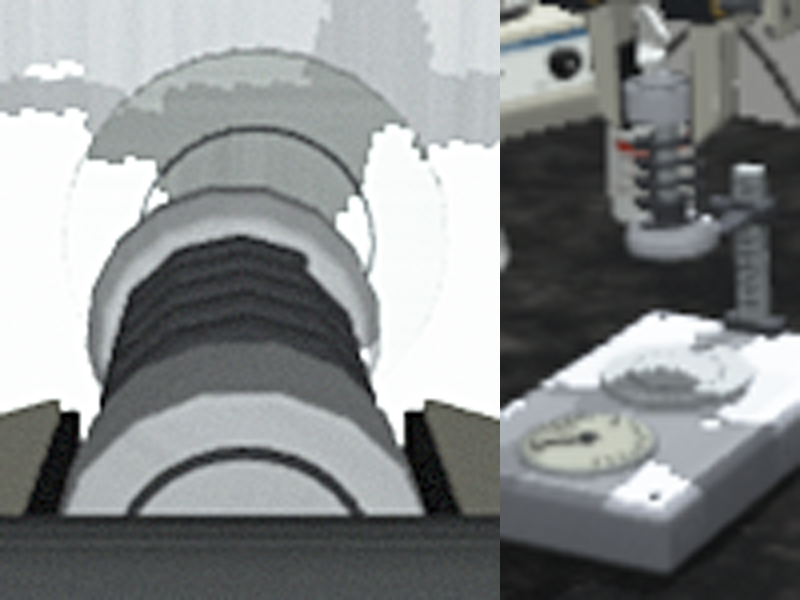

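```bash
python3 - <<'E'
from h import *
w=load('w1')
p=atz(w,255+255/4-.4,130+238/4-.4,50)
f=atz(w,255+235/4-.4,130+332/4-.4,196.4-71.7+11)
d=p-f; y=.211; X=np.array([-np.cos(y),-np.sin(y)]);Y=np.array([-np.sin(y),np.cos(y)])
print(p,f,d,'tool x,y',d[:2]@X,d[:2]@Y)
E
```

```text
[518.82203684 209.52722815  50.        ] [515.55958496 204.87790739 135.7       ] [  3.26245188   4.64932076 -85.7       ] tool x,y -4.163840741678792 3.8629271327947903
```

```bash
python3 -m inch '[0,0,0,-0.0025,0.0038,0.02,1, 0,0,0,0,0,0.0325,1, 0,0,0,0,0,0.02,1, 0,0,0,0,0,0.01,1, 0,0,0,0,0,0.005,1, 0,0,0,0,0,0.002,1, 0,0,0,0,0,0,1, 0,0,0,0,0,0,1, 0,0,0,0,0,0,1]'; python3 -m inch '[0,0,0,0,0,0.0025,1, 0,0,0,0,0,0,1, 0,0,0,0,0,0,1]'
```

```text
time: 6.17
tool_pos: [521.6, 211.1, 125.9]
tcp_rot: [3.141, 0.002, -2.932]
contact_force: [-0.6, 0.2, -2.8]
grip_width: 38.8
finger_force: 30.0
time: 6.42
tool_pos: [521.1, 211.0, 123.1]
tcp_rot: [3.142, 0.0, -2.932]
contact_force: [-0.0, 0.7, -2.9]
grip_width: 39.1
finger_force: 30.0
```

```bash
python3 -m inch '[0,0,0,0,0,0.0025,1, 0,0,0,0,0,0,1, 0,0,0,0,0,0,1, 0,0,0,0,0,0,1]'; python3 -c "
from h import *
for i in range(4):
  capture('wrist');o=get_obs();print(o['tool_pos'],o['contact_force'])"
```

```text
time: 6.75
tool_pos: [521.3, 211.0, 121.3]
tcp_rot: [3.142, 0.001, -2.932]
contact_force: [0.0, -0.3, 1.1]
grip_width: 39.1
finger_force: 30.0
[521.3086627  210.98177258 121.26198709] [0.19250188 0.62728326 0.58627396]
[521.2526211  210.97888912 121.19369184] [-0.16579533 -0.57687833  0.53866857]
[521.23449391 211.01293002 121.18756697] [-0.45907248 -0.91713031  1.17189315]
[521.24250313 210.98326215 121.13580616] [ 1.30050541 -1.14482777  1.15337572]
```

The foot is seated, with contact at TCP z 121. I'm releasing and rising a little.

```bash
python3 -m inch '[0,0,0,0,0,0,0.1, 0,0,0,0,0,0,0, 0,0,0,0,0,0,-0.5, 0,0,0,0,0,0,-1, 0,0,0,0,0,0,-1, 0,0,0,0,0,0,-1, 0,0,0,0,0,0,-1, 0,0,0,0,0,0,-1]'; python3 -m inch '[0,0,0,0,0,-0.04,-1, 0,0,0,0,0,-0.05,-1, 0,0,0,0.03,0,-0.03,-1,0,0,0,0.04,0,0,-1, 0,0,0,0.04,0,0,-1, 0,0,0,0,0,0,-1, 0,0,0,0,0,0,-1]'
python3 - <<'E'
from h import *
a=snap('scene','s2');b=snap('top','t2');w=snap('wrist','w2');print(get_obs()['tool_pos'])
for z in(50,138):print(z,*[proj(c,[519.8,207.4,z]) for c in(a,b,w)])
r=lambda f,x,y,w,h,s:cv2.resize(cv2.imread(f'pics/{f}.png')[y:y+h,x:x+w],None,fx=s,fy=s,interpolation=cv2.INTER_CUBIC)
top=np.hstack([r('s2',225,130,80,100,4),np.zeros((400,10,3),np.uint8)]);
W=cv2.imread('pics/w2.png')
R=np.vstack([cv2.resize(W,(480,300)),r('t2',205,140,80,50,6)])
c=np.zeros((600,800,3),np.uint8);c[:400,:320]=top[:,:320];c[:,320:]=R
cv2.imwrite('pics/c6.png',c)
E
```

```text
time: 7.62
tool_pos: [521.1, 211.0, 120.9]
tcp_rot: [3.142, 0.0, -2.932]
contact_force: [-0.6, 0.9, 0.6]
grip_width: 81.3
finger_force: 0.0
time: 8.2
tool_pos: [434.0, 192.5, 217.5]
tcp_rot: [3.142, 0.001, -2.931]
contact_force: [0.1, -0.1, -0.2]
grip_width: 91.7
finger_force: 0.0
[436.11275268 192.8160874  217.08542808]
50 [266.36987228 199.53557179] [242.92078498 187.40754239] [311.37178069 267.86219042]
138 [264.74087218 168.75373588] [237.62720267 183.56277365] [310.09353068 320.15010674]
```

View pics/c6.png

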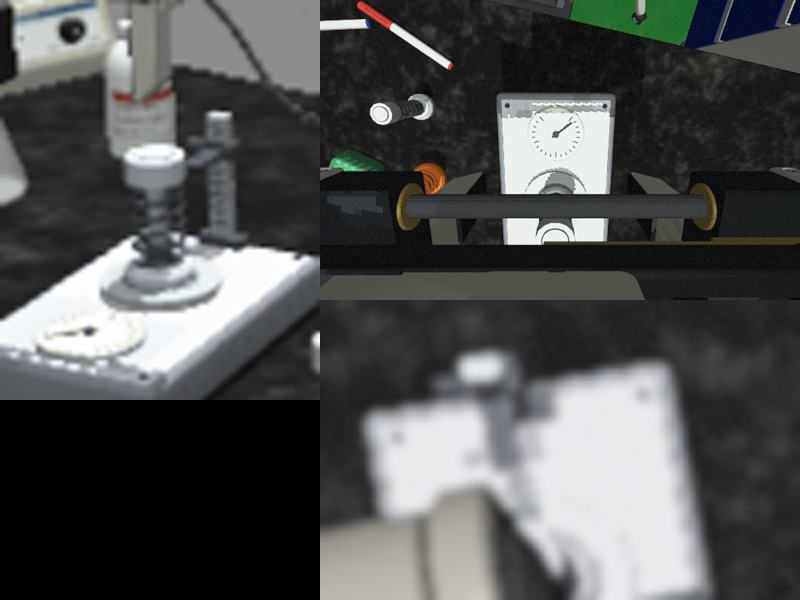

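The spring stands upright and looks concentric on the pan: in the wrist view the foot is centred at 555 and the pan at 556, and the scene view agrees. Next I tilt the wrist so its camera can measure the blade height against the cap from close by.

```bash
python3 -m inch '[0,0,0,-0.0106,-0.0416,-0.0085,1, 0,0,0,-0.0106,-0.0416,-0.0085,1, 0,0,0,-0.0106,-0.0416,-0.0085,1, 0,0,0,-0.0106,-0.0416,-0.0085,1, 0,-0.075,0,0,0,0,1, 0,-0.075,0,0,0,0,1, 0,-0.075,0,0,0,0,1, 0,-0.075,0,0,0,0,1, 0,-0.075,0,0,0,0,1, 0,-0.075,0,0,0,0,1]'; python3 -m inch '[0,-0.075,0,0,0,0,1,0,0,0,0,0,0,1,0,0,0,0,0,0,1]'
python3 - <<'E'
from h import *
w=snap('wrist','w3');o=get_obs();print(o['tool_pos'],o['tcp_rot'],w['pose'][:3,3])
y=.211;F=np.array([np.cos(y),np.sin(y),0]);P=np.array([519.8,208,50])
for n,p in dict(pan=P,captop=P+[0,0,88],tip60=P+46*F+[0,0,60],tip74=P+46*F+[0,0,74],upr=P+88*F+[0,0,89]).items():print(n,proj(w,p))
E
```

```text
time: 9.18
tool_pos: [496.3, 70.5, 244.1]
tcp_rot: [3.138, 0.65, -2.93]
contact_force: [0.0, 1.5, -0.2]
grip_width: 29.8
finger_force: 0.0
time: 9.43
tool_pos: [497.3, 74.7, 244.1]
tcp_rot: [3.124, 0.699, -2.929]
contact_force: [-0.2, -0.2, 0.4]
grip_width: 9.5
finger_force: 0.0
[497.88686428  74.78960255 244.65437278] [ 3.12521079  0.69951507 -2.92785028] [355.74469431  42.13581806 314.53517573]
pan [448.86079767  87.22720453]
captop [476.3289678  159.32413609]
tip60 [448.00377232 170.41294854]
tip74 [451.70758428 182.38592528]
upr [440.96428774 221.51280851]
```

```bash
python3 -c "
from h import *
crop('w3',370,80,200,150,4,'c7')"
```

```text
(no output)
```

View pics/c7.png

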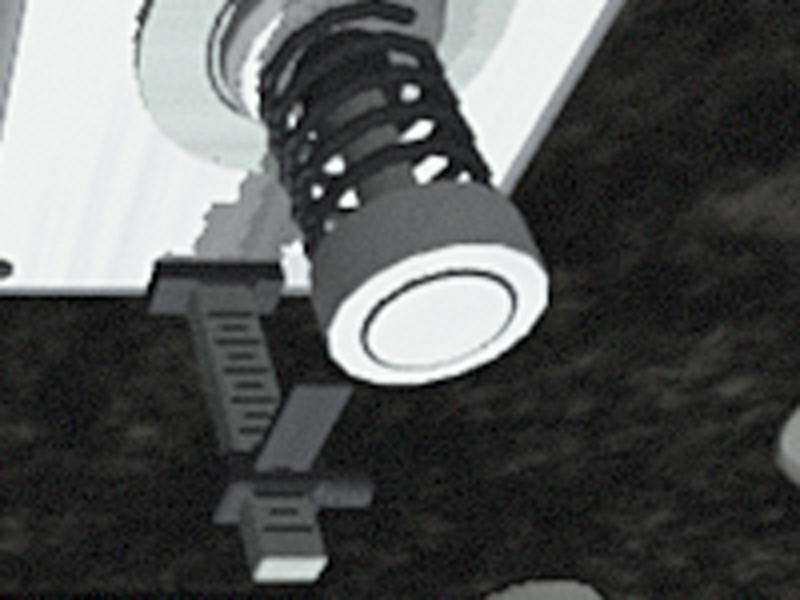

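```bash
python3 - <<'E'
from h import *
w=load('w3');im=w['image'].astype(float).mean(2).astype(int)
print(im[168:202,436:466])
y=.211;F=np.array([np.cos(y),np.sin(y),0]);S=np.array([-np.sin(y),np.cos(y),0]);P=np.array([519.8,208,50])
for h in(62,66,70):
  print(h,[proj(w,P+46*F+s*S+[0,0,h]).round(1).tolist() for s in(-7,7)],[proj(w,P+80*F+s*S+[0,0,h]).round(1).tolist() for s in(-7,7)])
E
```

```text
[[ 80  43  36 ... 176 241 244]
 [ 88  54  23 ... 113 181 234]
 [ 90  71  28 ... 186 143 156]
 ...
 [ 30  34  37 ...  31  25  28]
 [ 48  48  46 ...  29  23  13]
 [ 51  50  56 ...  46  23  28]]
62 [[440.9, 172.1], [456.1, 172.1]] [[430.4, 194.2], [444.3, 194.1]]
66 [[441.9, 175.5], [457.2, 175.5]] [[431.2, 197.4], [445.3, 197.4]]
70 [[442.9, 178.9], [458.3, 178.9]] [[432.0, 200.7], [446.2, 200.7]]
```

```bash
python3 - <<'E'
from h import *
np.set_printoptions(threshold=10**6,linewidth=250)
w=load('w3');im=w['image'].astype(float).mean(2).astype(int)
for v in range(168,204): print(v,im[v,434:464])
E
```

```text
168 [ 81  93  80  43  36  31  29  30  25  24  24  25  20  23  23  22  27  13 118 232 250 243 240 240 237 241 238 178 101 176]
169 [ 83  86  88  54  23  24  30  32  36  28  27  27  24  31  24  26  25  15  64 167 241 246 241 237 238 240 244 238 170 113]
170 [ 86  91  90  71  28  29  22  37  34  33  17  17  29  31  28  24  32  18   4  60 162 238 247 239 239 238 240 243 238 186]
171 [ 77  76  83  71  40  26  25  27  27  25  14  24  14  23  26  31  32  14  22   6  56 157 242 247 240 237 239 242 244 240]
172 [ 48  47  51  67  55  22  30  28  14  30  28  30  30  26  27  31  27  30  24  27  12  49 158 242 252 248 242 242 241 240]
173 [ 64  65  77  81  67   7  27  22  24  20  24  12  31  38  36  39  42  35  21  15  21   6  50 157 211 221 242 251 248 242]
174 [ 91  94  88  87  71  26  21  24  23  24  33  28  35  34  30  35  35  29  34  35  22  18  14  22  59 113 171 203 221 244]
175 [ 63  79  85  90  79  42  21  29  22  30  26  29  34  34  39  29  25  34  33  27  35  34  37  24   8  10  17  41  99 169]
176 [38 55 83 88 84 52 17 23 14 43 58 64 62 59 64 57 56 55 61 58 59 60 59 59 36 27 22 24 12 
[... 1895 characters left out ...]
 21 25 23 24 23 26 27 28 24]
197 [70 74 71 64 58 42 44 37 48 72 76 72 70 51 35 34 39 33 33 26 32 31 25 31 31 25 30 24 29 23]
198 [41 40 38 37 43 41 37 34 47 34 36 34 35 35 37 32 36 39 35 43 36 31 39 30 36 34 39 31 27 14]
199 [36 34 30 34 37 31 35 36 33 34 38 33 41 25 40 33 36 35 28 39 46 39 42 40 37 41 39 41 30 31]
200 [46 46 48 48 46 46 47 46 45 44 46 49 39 49 46 49 55 61 55 49 49 53 55 46 45 51 46 50 46 29]
201 [54 54 51 50 56 56 51 58 52 52 51 52 55 46 50 60 80 71 68 63 61 62 65 60 56 58 61 55 55 46]
202 [48 53 45 51 51 55 51 49 55 52 50 51 48 50 60 82 90 77 74 74 71 72 72 66 71 67 69 72 62 42]
203 [40 33 35 35 39 36 36 38 38 39 33 39 57 56 80 94 88 80 81 83 87 84 81 77 88 76 78 82 72 33]
```

```bash
python3 - <<'E'
from h import *
w=load('w3');a=load('s0');o=get_obs()
y=.211;F=np.array([np.cos(y),np.sin(y),0]);P=np.array([519.8,208,50])
print('cap',atz(w,477.6,157.8,138),atz(w,479.1,158.4,138))
for h in(60,64,66,68):print(h,proj(a,P+46*F+[0,0,h]))
print('upr',proj(a,P+88*F+[0,0,89]))
s=load('s2')['image'].astype(float).mean(2).astype(int)
np.set_printoptions(linewidth=250)
for v in range(155,176):print(v,s[v,252:292])
print(o['joint_positions'],o['tool_pos'],o['tcp_rot'])
E
```

```text
cap [518.06459462 207.93061689 138.        ] [518.42566005 209.45891746 138.        ]
60 [273.50970987 173.32244621]
64 [273.44667479 171.94443391]
66 [273.41510238 171.2542283 ]
68 [273.38349331 170.5632212 ]
upr [280.376355   158.86714601]
155 [137 129 113 111 104  93  88 105 102  88  98 108 122 134 136 133 109  41  38  39  40  41  40  40  39  36  37  38  38  40  41  42  43  43  44  43  41  41  38  36]
156 [139 135 124 122 118 115 119 124 124 105 113 124 135 147 144 138 111  56  52  47  44  43  40  39  37  35  35  35  37  39  40  41  41  41  39  37  37  35  34  34]
157 [138 138 134 136 129 127 137 140 145 134 138 143 141 146 143 137 111  54  52  48  43  40  38  37  36  54  77  66  37  39  41  41  41  40  38  38  35  34  34  33]
158 [137 137 138 147 144 145 150 152 155 150 149 146 137 140 139 136 109  44  44  43  43  43  42  41  80 167 221 220 218 202 153  40  38  38  37  35  34  34  34  33]
159 [137 136 131 136 134 133 138 136 141 142 136 129 121 132 137 136 108  37  38  41  44  44  42  40  78 139 168 170 174 164 118  43  34  36  35  35  35  36  39  41]
160 [136 139 136 134 128 129
[... 2080 characters left out ...]
  93  94  88  63  34  34  34  38  43  47  49  52]
173 [ 36  35  35  51  94 126 132 134 137 139 138 139 139 137 133 132 127 122 112  80  36  35  36  37  51  76  82  76  93 101  89  63  34  35  38  41  44  48  51  55]
174 [ 34  34  34  49  94 126 130 134 136 138 138 138 139 136 134 131 125 121 105  61  40  42  43  42  52  84 101  98 105 105  89  64  35  36  37  41  44  47  50  51]
175 [ 33  31  33  37  82 123 130 133 135 137 137 138 138 135 133 130 125 113  79  41  40  40  39  39  51  74  81  79  85  94  96  81  34  33  34  36  38  41  42  42]
[-0.16034319  0.01482521  2.14467238  0.6846337   0.40727018 -2.50701442] [497.88686428  74.78960255 244.65437278] [ 3.12521079  0.69951507 -2.92785028]
```

```bash
python3 - <<'E'
from h import *
a=load('s0');y=.211;F=np.array([np.cos(y),np.sin(y),0]);S=np.array([-np.sin(y),np.cos(y),0]);P=np.array([519.8,208,50])
for m in(62,64,66,68):
  print(m,'bot',[(proj(a,P+46*F+s*S+[0,0,m-2])-[1.1,.2]).round(1).tolist() for s in(7,-7)],'top',[(proj(a,P+x*F+s*S+[0,0,m+2])-[1.1,.2]).round(1).tolist() for x,s in((46,7),(46,-7),(70,-7),(70,7))])
im=a['image'].astype(float).mean(2).astype(int);np.set_printoptions(linewidth=250)
for v in range(163,176):print(v,im[v,264:286])
E
```

```text
62 bot [[270.2, 172.8], [274.7, 173.5]] top [[270.1, 171.4], [274.6, 172.1], [278.8, 169.4], [274.3, 168.8]]
64 bot [[270.1, 172.1], [274.6, 172.8]] top [[270.1, 170.7], [274.6, 171.4], [278.7, 168.7], [274.3, 168.1]]
66 bot [[270.1, 171.4], [274.6, 172.1]] top [[270.0, 170.0], [274.5, 170.7], [278.7, 168.0], [274.3, 167.4]]
68 bot [[270.1, 170.7], [274.6, 171.4]] top [[270.0, 169.3], [274.5, 170.0], [278.7, 167.4], [274.2, 166.7]]
163 [138 131 129 124 105  46  44  42  41  40  39  40  72 102  86  82  90 100  84  60  40  40]
164 [138 137 133 130 106  41  40  47  73  87  73  69  75  97  97  97 100 102  87  73  57  46]
165 [142 138 134 130 107  42  39  50  72  82  82  78  68  68  75  78  82  96  95  90  69  44]
166 [143 138 134 130 106  40  39  43  51  56  60  60  52  48  50  55  62  80  81  67  53  41]
167 [143 138 134 117  68  41  43  42  39  40  53  75  88  89  85  76  64  56  55  43  40  36]
168 [139 129 115  67  39  40  41  41  39  49  75  96 101 104  97  70  51  46  44  41  39  35]
169 [ 81  76  65  37  39  40  41  50  72  89  94 100 102  93  66  58  50  46  43  38  37  38]
170 [ 42  43  41  40  39  37  58  87  97 105 104  95  73  64  57  65  82  81  59  55  34  36]
171 [40 40 38 36 35 34 47 65 67 70 69 60 51 66 77 84 99 97 78 59 30 31]
172 [34 32 30 30 30 32 34 36 35 35 34 35 47 72 82 84 88 89 83 60 31 32]
173 [31 30 30 30 30 30 30 31 32 33 33 35 48 73 78 72 87 95 84 59 32 33]
174 [31 32 32 32 32 32 32 35 38 39 39 38 48 78 95 94 99 99 83 60 34 33]
175 [32 33 33 36 37 36 35 34 36 38 37 37 49 70 76 76 81 89 91 76 32 30]
```

Blade mid-height is 64 mm above the pan, so world z is about 114: the wrist view gives 64.2 and the scene view 64.0. I'm levelling the tool and moving above the cap.

```bash
python3 -m inch '[0,0.0778,0,0,0,0,1, 0,0.0778,0,0,0,0,1, 0,0.0778,0,0,0,0,1, 0,0.0778,0,0,0,0,1, 0,0.0778,0,0,0,0,1, 0,0.0778,0,0,0,0,1, 0,0,0,0,0,0,1, 0,0,0,0,0,0,1, 0,0,0,0,0,0,1]'; python3 -c "
from h import *
o=get_obs();t=o['tool_pos'];print(o['tcp_rot'],t)
y=.211;d=np.array([520,210.3])-t[:2];print(-d@[np.cos(y),np.sin(y)],d@[-np.sin(y),np.cos(y)])
from scipy.spatial.transform import Rotation as R
r=R.from_euler('xyz',o['tcp_rot']);g=R.from_euler('xyz',[np.pi,0,.211-np.pi]);print((r.inv()*g).as_rotvec()/1.5)"
```

```text
time: 10.23
tool_pos: [497.5, 78.8, 243.7]
tcp_rot: [3.121, 0.066, -2.908]
contact_force: [-0.5, 0.2, -0.4]
grip_width: 0.3
finger_force: 0.0
[ 3.12129936  0.06604499 -2.90839062] [497.51713556  78.81613786 243.73439842]
-49.52193299347743 123.85904629407715
[0.01401217 0.0438766  0.01524222]
```

```bash
python3 -m inch '[0.014,0.0439,0.0152,0,0,0,1, 0,0,0,-0.0155,0.0387,0,1, 0,0,0,-0.0155,0.0387,0,1, 0,0,0,-0.0155,0.0387,0,1, 0,0,0,-0.0155,0.0387,0,1, 0,0,0,0,0,0.033,1, 0,0,0,0,0,0.033,1, 0,0,0,0,0,0.03,1, 0,0,0,0,0,0,1,0,0,0,0,0,0,1]'; python3 -c "
from h import *
for i in range(3): capture('top')
o=get_obs();t=o['tool_pos'];print(o['tcp_rot'],t,o['contact_force'])
y=.211;d=np.array([520,210.3])-t[:2];print(-d@[np.cos(y),np.sin(y)],d@[-np.sin(y),np.cos(y)])
from scipy.spatial.transform import Rotation as R
r=R.from_euler('xyz',o['tcp_rot']);g=R.from_euler('xyz',[np.pi,0,.211-np.pi]);print((r.inv()*g).as_rotvec()/1.5)"
```

```text
time: 11.07
tool_pos: [518.9, 210.1, 167.6]
tcp_rot: [3.141, -0.002, -2.93]
contact_force: [0.6, -0.1, 0.8]
grip_width: 0.5
finger_force: 0.0
[ 3.14010006e+00  3.07752962e-03 -2.93034553e+00] [520.75808213 210.62556266 169.80018991] [-0.51015634 -0.32986949 -0.04523209]
0.8094544970895948 -0.15957124305205025
[0.00099531 0.00205156 0.00016628]
```

```bash
python3 -m inch '[0,0,0,0,0,0.008,1, 0,0,0,0,0,0.008,1, 0,0,0,0,0,0.004,1, 0,0,0,0,0,0,1,0,0,0,0,0,0,1,0,0,0,0,0,0,1]'; python3 -m inch '[0,0,0,0,0,0.004,1, 0,0,0,0,0,0.004,1, 0,0,0,0,0,0.004,1, 0,0,0,0,0,0,1,0,0,0,0,0,0,1,0,0,0,0,0,0,1]'; python3 -c "
from h import *
for i in range(4):
  capture('top');o=get_obs();print(o['tool_pos'],o['contact_force'])"
```

```text
time: 11.72
tool_pos: [519.9, 210.8, 151.6]
tcp_rot: [3.14, -0.001, -2.93]
contact_force: [-0.5, 0.3, 0.1]
grip_width: 0.7
finger_force: 0.0
time: 12.22
tool_pos: [520.1, 210.9, 142.3]
tcp_rot: [3.14, -0.0, -2.93]
contact_force: [0.7, 1.3, 4.3]
grip_width: 0.2
finger_force: 1.6
[520.0734829  210.90532904 142.33109503] [ 1.55366929 -0.31960172  3.50775941]
[520.05277168 210.88653146 142.30311432] [ 1.30325997 -0.35270649  2.42123664]
[520.02029172 210.87785168 142.28621169] [1.75921467 1.0251293  2.98449079]
[519.98755774 210.87274034 142.22927097] [0.8664794  0.88558443 2.97283209]
```

```bash
python3 -m inch '[0,0,0,0,0,0.004,1, 0,0,0,0,0,0.004,1, 0,0,0,0,0,0.004,1, 0,0,0,0,0,0.004,1, 0,0,0,0,0,0.002,1, 0,0,0,0,0,0,1,0,0,0,0,0,0,1]'; python3 - <<'E'
from h import *
for i in range(3):
  a=snap('scene','s3');o=get_obs();print(o['tool_pos'],o['contact_force'])
im=a['image'].astype(float).mean(2).astype(int);np.set_printoptions(linewidth=250)
for v in range(162,185):print(v,im[v,250:286])
print(proj(a,[518.5,209,116]),proj(a,[518.5,209,114]))
E
```

```text
time: 13.0
tool_pos: [520.2, 210.9, 128.0]
tcp_rot: [3.14, 0.0, -2.93]
contact_force: [0.8, 0.5, 8.3]
grip_width: 0.3
finger_force: 4.0
[520.1789868  210.92330804 128.02976729] [0.75411475 0.4580093  7.76174098]
[520.18409581 210.93202957 128.04825727] [2.55277934e-01 5.73085907e-03 8.08801717e+00]
[520.18334482 210.92687525 128.07440188] [0.60107379 0.80956245 8.4792619 ]
162 [ 43  89 134 130 130 138 134 135 134 118  62  85 134 135 135 135 129 116 107 106  98  68  47  46  45  44  74 106  98  91  96 100  89  62  41  41]
163 [ 49  91 136 134 124 127 135 134 134 119  63  85 135 135 134 135 129 115 106 107  93  55  43  43  43  42  77 109  92  88  97 107  90  63  43  45]
164 [ 54  69 110 141 143 144 135 135 134 122  79  85 135 134 135 135 129 114 107 106  93  59  78  92  79  74  81 104 104 104 107 109  93  78  62  50]
165 [ 53  56  98 143 138 123 135 135 134 124  84  85 134 135 134 134 128 114 107 107  92  62  77  88  87  84  74  73  80  83  88 102 101  96  74  48]
166 [ 58  55  95 143 145 136 134 135 135 124  85  74 123 134 135 135 130 115 107 107  93  56  55  59  64  62  56  52  54  60
[... 2081 characters left out ...]
 31  36  75 105  89  89 104 104  81  33  34]
181 [ 42  44  45  45  47  46  82 125 130 134 137 138 138 138 138 137 133 130 125 118 109  83  32  33  34  34  37  67  93  91 102 108 104  83  32  31]
182 [ 41  41  40  40  39  41  75 118 130 134 136 136 138 139 137 136 133 129 125 118 100  63  33  33  33  33  34  72 102  89  94  98 105  85  42  33]
183 [ 49  46  43  41  42  42  52  87 122 134 135 137 138 138 136 134 132 129 117  91  77  43  33  35  32  33  34  75 107  86  93 106 108  86  45  33]
184 [ 45  44  43  43  45  45  42  52  77  88  97 108 120 129 127 123 109  89  77  58  53  34  35  34  34  32  33  75 111 104 105 110 109  85  45  32]
[264.37672638 176.62050503] [264.41467769 177.32882173]
```

The cap top is at 117.1 by the TCP and 117.4 by the image shift, with about 8.2 N on it. The last 2.8 mm brings it to blade level, then I hold.

```bash
python3 -m inch '[0,0,0,0,0,0.0018,1, 0,0,0,0,0,0.0016,1, 0,0,0,0,0,0,1, 0,0,0,0,0,0,1, 0,0,0,0,0,0,1]'; python3 - <<'E'
from h import *
for i in range(2):
  a=snap('scene','s4');o=get_obs();print(o['time'],o['tool_pos'],o['contact_force'])
A=load('s2')['image'].astype(np.float32).mean(2);B=a['image'].astype(np.float32).mean(2)
for v in range(173,190):print(v,B[v,268:272].astype(int),B[v,258:266].astype(int))
E
```

```text
time: 13.57
tool_pos: [520.2, 210.9, 125.5]
tcp_rot: [3.14, 0.001, -2.93]
contact_force: [1.1, -0.3, 9.0]
grip_width: 0.3
finger_force: 4.4
13.6167 [520.21206769 210.93018101 125.50141276] [1.3203402  0.46481312 8.34143068]
13.6667 [520.20343365 210.93207551 125.49999866] [0.09465008 0.40333163 7.97594377]
173 [86 58 36 34] [135 132 108  60 104 134 135 135]
174 [93 57 35 37] [124 134 112  62 104 135 135 129]
175 [120 112  91  38] [123 135 114  62 103 135 129 119]
176 [135 122 127  70] [133 118 114  54  95 130 118 127]
177 [127 144 140  90] [140 116 115 104 120 141 143 144]
178 [141 140 120  87] [150 136 123 120 117 127 120 123]
179 [131 124 110  84] [135 140 143 145 145 148 144 136]
180 [126 119 110  84] [128 136 141 143 145 145 143 139]
181 [126 119 110  84] [130 134 136 138 138 137 138 136]
182 [125 118 109  84] [130 135 137 137 138 138 139 136]
183 [125 118 102  65] [129 134 135 136 138 138 137 135]
184 [118  95  75  52] [121 135 135 136 138 138 137 135]
185 [79 64 53 42] [ 75  86  92 101 120 129 126 119]
186 [55 51 52 49] [ 52  52  60  67  97 118 116 105]
187 [45 41 53 47] [54 55 54 60 77 89 86 76]
188 [87 48 52 51] [50 49 47 52 59 67 70 68]
189 [ 66  53  72 164] [69 50 50 50 62 83 80 71]
```

```bash
H='import'; python3 -m inch '[0,0,0,0,0,0,1,0,0,0,0,0,0,1,0,0,0,0,0,0,1,0,0,0,0,0,0,1,0,0,0,0,0,0,1,0,0,0,0,0,0,1,0,0,0,0,0,0,1,0,0,0,0,0,0,1,0,0,0,0,0,0,1,0,0,0,0,0,0,1]'; python3 -m inch '[0,0,0,0,0,0,1,0,0,0,0,0,0,1,0,0,0,0,0,0,1,0,0,0,0,0,0,1,0,0,0,0,0,0,1,0,0,0,0,0,0,1,0,0,0,0,0,0,1,0,0,0,0,0,0,1,0,0,0,0,0,0,1,0,0,0,0,0,0,1]'; python3 -m inch '[0,0,0,0,0,0,1,0,0,0,0,0,0,1,0,0,0,0,0,0,1,0,0,0,0,0,0,1,0,0,0,0,0,0,1]'
```

```text
time: 14.5
tool_pos: [520.2, 210.9, 125.5]
tcp_rot: [3.14, 0.0, -2.93]
contact_force: [0.7, 0.3, 8.7]
grip_width: 0.7
finger_force: 4.4
time: 15.33
tool_pos: [520.2, 210.9, 125.5]
tcp_rot: [3.14, 0.001, -2.93]
contact_force: [0.7, 0.7, 8.3]
grip_width: -0.0
finger_force: 4.4
time: 15.75
tool_pos: [520.2, 210.9, 125.5]
tcp_rot: [3.14, 0.001, -2.93]
contact_force: [1.3, 0.5, 8.5]
grip_width: 0.2
finger_force: 4.4
```

```bash
python3 -m inch '[0,0,0,0,0,-0.006,1,0,0,0,0,0,-0.008,1,0,0,0,0,0,-0.01,1,0,0,0,0,0,-0.01,1,0,0,0,0,0,-0.02,1,0,0,0,0,0,-0.04,1,0,0,0,0.03,0,-0.04,1,0,0,0,0.05,0,0,1,0,0,0,0.05,0,0,1,0,0,0,0,0,0,1]'; python3 -m inch '[0,0,0,0.04,0,0,1,0,0,0,0,0,0,1,0,0,0,0,0,0,1,0,0,0,0,0,0,1]'; python3 - <<'E'
from h import *
a=snap('scene','s5');s=load('s2')['image'].astype(float).mean(2);b=a['image'].astype(float).mean(2)
np.set_printoptions(linewidth=250)
for v in range(164,188,1):print(v,s[v,256:276:2].astype(int),b[v,256:276:2].astype(int))
r=cv2.matchTemplate(b[150:220,235:300].astype(np.float32),s[170:205,250:275].astype(np.float32),cv2.TM_CCOEFF_NORMED);print(cv2.minMaxLoc(r))
print(get_obs()['tool_pos'])
E
```

```text
time: 16.58
tool_pos: [409.3, 187.1, 230.5]
tcp_rot: [3.14, -0.012, -2.929]
contact_force: [1.0, 0.3, 0.4]
grip_width: 0.0
finger_force: 0.0
time: 16.92
tool_pos: [387.3, 182.1, 232.3]
tcp_rot: [3.14, -0.001, -2.93]
contact_force: [1.0, -0.2, -0.3]
grip_width: 0.4
finger_force: 0.0
164 [144 144 149 148 147 140 113  42  77  77] [144 144 149 149 147 140 113  42  77  78]
165 [152 156 156 154 150 142 112  42  76  86] [152 155 156 154 150 143 113  43  76  86]
166 [155 158 188 231 246 239 184  42  54  64] [155 159 159 187 217 192 112  43  55  64]
167 [154 246 247 250 252 252 238 173  43  56] [154 212 246 247 250 248 230 128  44  56]
168 [205 235 252 252 252 251 226 234  42  80] [205 242 252 252 252 252 228 229  41  80]
169 [206 245 209 229 227 205 245 206  77 101] [226 241 228 246 242 224 249 217  76 101]
170 [141 227 234 242 243 225 196 140 104 110] [167 244 242 235 240 238 229 148 104 110]
171 [ 97 157 188 194 196 179 130 114  72  72] [105 185 194 181 186 189 153 114  72  73]
172 [ 95 131 136 139 138 132 129 113  37  37] [ 94 130 137 142 139 133 128 113  38  38]
173 [ 94 132 137 138 139 
[... 616 characters left out ...]
 52 33 31] [46 55 49 82 87 57 42 49 33 32]
181 [43 41 59 70 70 63 32 63 33 33] [43 45 47 64 69 46 34 54 32 33]
182 [ 39  41  45  91 103  72  58  65  32  35] [ 40  44  47  89 101  68  61  73  32  34]
183 [ 39  48  35  91 105  74  56  59  33  32] [ 40  47  38  92 113  68  63  66  34  31]
184 [42 56 56 74 77 58 37 56 35 32] [41 52 50 78 85 57 43 61 34 32]
185 [44 51 53 65 75 80 44 68 33 31] [44 45 48 60 75 66 46 57 33 30]
186 [ 41  46  43  81 104  87  56  66  34  32] [ 43  46  45  79 104  82  50  72  33  32]
187 [ 41  50  92 111 101  85  53  53  37  37] [ 41  50 122 124 110  73  54  60  36  38]
(-0.4063834249973297, 0.9887932538986206, (17, 3), (15, 20))
[387.65676755 182.17678103 232.25941233]
```

The spring is back at its relaxed height and still stands in place, and the blade hasn't moved. I'm handing in.

```bash
python3 -c "
from plant import close_job
print(close_job())"
```

```text
the job is handed in; nothing more can be done
None
```

I handed the job in at about 17 s. The tall, thick spring stands in the middle of the pan. I pressed its cap to blade level (about 64 mm above the pan, about 8.5 N), held it there for just over 2 s and released it; the pointer didn't move.

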